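Unclip a battery pack from its charger and click it into the work light

ROBOT

A 6-joint arm with a two-finger parallel gripper is mounted at the origin on a cart in front of the work surface, level with it; the furniture and walls round the work are solid. World frame = base frame: x ahead of the robot, y to its left, z up, the work surface at z = 0. Lengths are in m, angles in rad, forces in N, time in s.
With the tool pointing down it reaches from about 0.425 to 1.125 m from the base axis. Payload 14.9 kg.
Tool frame: the origin (TCP) lies between the finger pads; the fingertips stand 14 mm ahead of it and the grasp point (between the pads) lies 5 mm behind it; z points along the fingers, y is the line along which they close (so a half turn about z gives the same grasp; the last joint's range is limited). The gripper opens to 91 mm and grips with 3 to 60 N. Pads are 32 mm wide; open, the fingers measure 118 mm over their backs; the gripper's body (76 mm by 178 mm) begins 60 mm behind the grasp point.
Start: joints at [-1.195, 0.379, 1.734, -0, 1.028, -0.033], TCP at [0.278, -0.642, 0.228] pointing down, gripper open.
Joint ranges: [-2.77, 2.77], [-0.74, 2.19], [0, 2.66], [-1.06, 4.2], [0.31, 2.87], [-3.08, 3.08]. Speed limits (rad/s): [1.89, 1.89, 2.39, 3.14, 3.14, 3.14].

INTERFACE

Orientations are given as a rotation vector (axis times angle).
In Python, from bench import robot gives the robot as it stands. The module is installed in compiled form; this text tells all that it offers.
- The arm moves only by the tool drive_tool, never from a script. Its arguments are lists of equal length, an entry for each row: "slide": the shift along the tool's x, y, z in cm, a list of three; "twist": the turn, a rotation vector about the tool's x, y, z in degrees, a list of three; "fingers": the finger opening in cm, from 0 to 9.12. A call has 1 to 20 rows; each row shifts and turns the commanded pose from where the row before left it, along the tool's axes as they then stand; what a row does not reach is not made up. A row lasts 1/8 s, in which the tool goes at most 62.5 mm and 10.7 degrees, less where a joint would pass 70% of its speed; a pose out of reach is approached as far as the arm can. A call is refused whole if a number of a shift passes 6.25 or a number of a turn 10.7, either way. A call with a gripper value outside its range is refused whole. The fingers move at their own pace and stop on an object; the grip force is fixed at half the most. Time passes only in rows, so rows that do not move let the fingers close. It gives the time, the measured TCP pose, the force, the opening and the grip force at its end, in the units of the state.
- robot.read_state(): the state, without advancing time (a new reading comes with each control period).
- robot.snapshot(name): name is "side" or "top"; returns a dict with "color" (384x512x3 uint8, red, green, blue), "fov_y" (degrees; the focal length in pixels is half the picture's height over the tangent of half this angle, whatever the lens; pixels are square), "cx", "cy" (the principal point, pixels), "k1" (the pictures are not rectified: a ray, as slopes to the right and down, at radius r is drawn at 1 + k1 r^2 times it, then the intrinsics apply), "rvec" (rotation vector, rad) and "tvec" (3), from world to camera coordinates, as OpenCV has them. Camera axes: x right, y down, z forward; pixel columns grow to the right and rows downward; lengths in m; the calibration is good to about 2 mm. A picture is of the moment at which its call begins. There is no depth.
- robot.sign_off(): hands the job in; it is judged then, once.
The state is a dict: "time": time; "joint_pos": joint angles; "dq": joint speeds; "tau": joint torques, N m; "tcp_pos": TCP position; "ee_rot": TCP orientation; "ft_force": force on the tool from outside, world axes, zero at the start; "torque": the same for the moment, N m; "opening": opening from 0.0 (shut) to 1.0 (fully open); "grasp_force": force on a finger pad.
Only numpy, scipy, OpenCV 4.12 (cv2) and the standard library are available. Lean on these libraries where they do the work, as an engineer would, in place of code of your own. Each camera call takes 0.05 s, during which the arm holds its last target. There are 200 camera calls.

TASK

The battery pack on the charger is full. Squeeze both of its red release buttons and keep them in while you draw it straight up off the charger, then plug it into the socket on top of the yellow work light until it sits fully home with both catches latched, and let go. The light's socket floats, so feel for its mouth with light pressure; never force the pack against either socket, and leave everything else on the bench where it is.

Things in the scene. Friction and masses are not known exactly. Their poses are not given: they have to be found in the camera images.
- pack: battery pack, 0.2 to 0.37 kg, standing in the charger at the start: black head 62 mm (its x) by 46 mm (y) by 48 mm high with a red cap, and a grey stem below it. Origin: centre of the head's underside, z up; a half turn about z makes no difference. More than 80 N between pack and charger, or 60 N between pack and light, does damage
- pack_grip (a point): point midway between the pack's two red release buttons, 30 mm above the pack's origin. Each button is 30 mm wide (x), 22 mm high, stands 5 mm proud of its y face and carries a catch at the stem: flat-topped, 14 mm below the pack's origin, 3.5 mm out of the stem's y face when the button is out, inside it when in. 56 mm over both buttons, 48 mm with both fully in
- pack_stem_end (a point): centre of the lower end of the pack's stem, 24 mm below the pack's origin; the stem is 34 mm (x) by 28 mm (y), its lowest 3 mm taper in, by 2.5 mm a side in x and 1.5 mm a side in y
- button_left (a joint): left release button of the battery pack (on the pack's +y side): travel pressed in, m; 0 = fully out (catch out), 0.004 = fully in. It takes 4.5 N to start and 10.5 N to hold fully in; the catch on the stem moves in with it and clears the socket's lip from 0.003 on
- button_right (a joint): right release button of the battery pack (on the pack's -y side): travel pressed in, m; 0 = fully out (catch out), 0.004 = fully in. It takes 4.5 N to start and 10.5 N to hold fully in; the catch on the stem moves in with it and clears the socket's lip from 0.003 on
- charger: fixed charger, grey and black box 100 mm (x) by 116 mm (y) by 45 mm high, origin at the centre of its underside. Latched, the pack's origin stands 45 to 47 mm above it, axes parallel
- charger_mouth (a point): centre of the mouth of the charger's well, in its top: 37 mm (x) by 30 mm (y), 28 mm deep; its lip is 12 mm deep and undercut below on both y sides, where the catches hook in. A spring contact in the well pushes the stem up with 9 N at home, 4 N at 6 mm above home
- light: fixed work light: yellow housing 110 mm (x) by 136 mm (y) by 50 mm high, LED panel on its -x side, origin at the centre of its underside. On top lies its socket's black flange, 56 mm (x) by 92 mm (y), flange top 55 to 61 mm above the origin (varies, not measured). Pack home and latched: its origin 0 to 2 mm above the flange's top, its y axis parallel to the light's y (either way round)
- light_socket_nominal (a point): middle of the housing, 55 mm above its underside. The socket's well (same as the charger's, with the same spring; sharp edges, a red line by each long side) is centred here in x but stands up to 12 mm off along the light's y, either way, and up to 6 mm higher: not measured; it does not give. Catches latch only if the buttons are let go with the head pressed onto the flange; else the spring lifts the pack
- combi_square: combination square: 300 mm steel rule in a cast head, 105x300x19 mm, lying flat; a bystander, origin under its middle
- sanding_block: black rubber sanding block, 64x108x37 mm; a bystander, origin under its middle
- offcut_f: mitred brown wood offcut, 40x60x19 mm; a bystander, origin under its middle
- offcut_b: dark mitred wood offcut, 40x100x19 mm; a bystander, origin under its middle

How it is judged:
On the way:
1. the pack is drawn off the charger, at least 30 mm above its seat and clear of it, with both release buttons held in (z of pack in the frame of charger above 0.075 m and value of joint each of button_left, button_right above 0.0025 m and contact force between pack and charger below 0.5 N), for 0.1 s.
At the end, for the whole second after the job is handed in: the pack is upright in the light's socket, its origin 53 to 64.5 mm above the light's origin, within 4 mm in x and 16 mm in y of the light's origin, aligned within 0.12 rad, both buttons out (under 1 mm pressed), at rest and released (z of pack in the frame of light between 0.053 and 0.0645 m and x of pack in the frame of light between -0.004 and 0.004 m and y of pack in the frame of light between -0.016 and 0.016 m and angle between the y axis of pack and the y axis of light, either way round below 0.12 rad and angle between pack's own z axis and vertical below 0.08 rad and value of joint each of button_left, button_right below 0.001 m and linear speed of pack below 0.02 m/s and contact force between pack and the fingers below 0.2 N); the robot touches nothing.
It fails at once if the pack is forced against the light or its socket (over 60 N) (contact force between pack and light above 60 N).
It fails at once if the pack is forced against the charger (over 80 N) (contact force between pack and charger above 80 N).
It fails at once if a bystander is moved by more than 25 mm (distance of any of combi_square, sanding_block, offcut_f, offcut_b from where it was at the start of the episode above 0.025 m).
It also fails if it takes over 64 s, if anything falls off the work surface, if the arm or the gripper's body presses on something with over 40 N, if the wrist force passes 120 N, or if a joint passes its speed limit or range.

## Working session

There is one attempt and no reset: what is moved stays moved. The work goes in short steps, Python scripts to look and compute and a tool call to move; the robot and the scene stay as the last step left them, time stands still between calls to the robot, and variables do not carry over. Pictures are saved under pics/ and viewed, at most 10 in all, crops included, and the job is handed in when it is done.

Besides the shell and the picture viewer there is one more tool, called by a JSON object that holds its "fn" and its "kwargs". drive_tool: Moves the arm, as the interface text tells. Its arguments: {"type":"object","properties":{"slide":{"type":"array","items":{"type":"array","items":{"type":"number"}}},"twist":{"type":"array","items":{"type":"array","items":{"type":"number"}}},"fingers":{"type":"array","items":{"type":"number"}}},"required":["slide","twist","fingers"]}

```bash
mkdir -p pics; cat > h.py <<'E'
import numpy as np, cv2
from bench import robot
def cam(s):
    f=192/np.tan(np.radians(s["fov_y"])/2); R,_=cv2.Rodrigues(np.array(s["rvec"],float)); return f,R,np.array(s["tvec"],float)
def proj(s,P):
    f,R,t=cam(s); q=np.atleast_2d(P)@R.T+t; a=q[:,:2]/q[:,2:]; r2=(a**2).sum(1,keepdims=True)
    return a*(1+s["k1"]*r2)*f+[s["cx"],s["cy"]]
def ray(s,uv):
    f,R,t=cam(s); d=(np.array(uv,float)-[s["cx"],s["cy"]])/f; a=d.copy()
    for _ in range(30): a=d/(1+s["k1"]*(a@a))
    return -R.T@t, R.T@np.array([a[0],a[1],1])
def onz(s,uv,z):
    c,d=ray(s,uv); return c+d*(z-c[2])/d[2]
def shot(n,fn,box=None,k=1):
    s=robot.snapshot(n); im=s["color"]
    if box: im=im[box[1]:box[3],box[0]:box[2]]
    cv2.imwrite("pics/"+fn,cv2.resize(im,None,fx=k,fy=k,interpolation=cv2.INTER_CUBIC)[:,:,::-1]); np.save("pics/"+fn+".npy",s,allow_pickle=True); return s
def load(fn): return np.load("pics/"+fn+".npy",allow_pickle=True).item()
E
python3 - <<'E'
from h import *
for n in("top","side"):
    s=shot(n,n+"0.png",k=1.5); print({k:v for k,v in s.items() if k!="color"}); print(cam(s)[1].T@-cam(s)[2])
print(robot.read_state())
E
```

```text
{'fov_y': 55.409878618546415, 'cx': 250.58020604479418, 'cy': 194.49580826677422, 'k1': -0.09146666905599343, 'rvec': array([ 2.16611957, -2.16067215,  0.0902362 ]), 'tvec': array([-0.25457112,  0.50972517,  0.86335247])}
[ 0.42294258 -0.26705955  0.90542944]
{'fov_y': 56.764891680130404, 'cx': 257.9592052556896, 'cy': 184.87540484974562, 'k1': -0.016684640649618717, 'rvec': array([ 1.92958137,  1.39770843, -0.63089841]), 'tvec': array([ 0.10519106, -0.30939203,  1.32041602])}
[ 1.10197205 -0.47048933  0.64388232]
{'time': 0.1, 'joint_pos': array([-1.19531458e+00,  3.79363322e-01,  1.73469510e+00, -2.20555374e-05,
        1.02853681e+00, -3.33048247e-02]), 'dq': array([ 0.00078801,  0.00032814, -0.00186561,  0.00076942, -0.00049023,
       -0.00018597]), 'tau': array([-1.55898673e-03, -7.65051126e+01, -4.35292375e+01,  6.51429221e-02,
        3.98555933e-02, -2.29045685e-05]), 'tcp_pos': array([ 0.27811111, -0.64201498,  0.22736233]), 'ee_rot': array([-3.07523036e+00, -6.37476476e-01,  2.97265740e-04]), 'ft_force': array([0.82223345, 0.85224823, 0.29994904]), 'torque': array([-0.04049039, -0.00510769,  0.01952365]), 'grasp_force': 0.0, 'opening': 0.9985871126566668}
```

View pics/top0.png

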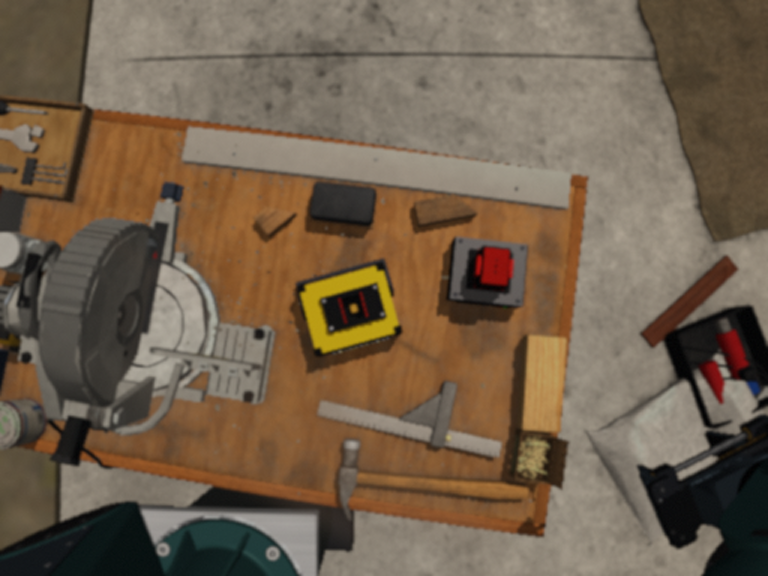

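View pics/side0.png

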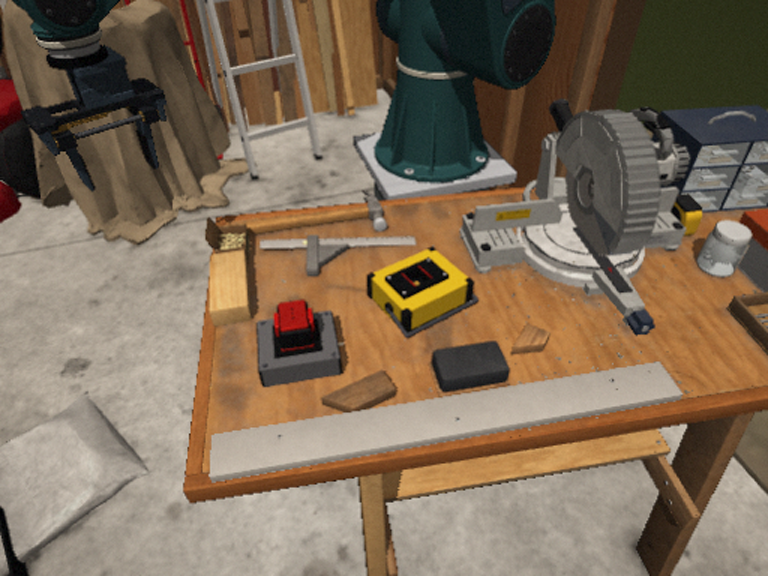

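The top view shows the charger with its red pack at about (487,272) in the 1.5x picture and the yellow light at (350,308). In the side view they are at (298,340) and (421,288). I'll zoom in on both.

```bash
python3 - <<'E'
from h import *
t=load("top0.png")["color"]; s=load("side0.png")["color"]
def c(im,x,y): 
    return cv2.resize(im[y:y+60,x:x+80],(400,300),interpolation=cv2.INTER_CUBIC)
m=np.vstack([np.hstack([c(t,285,150),c(t,193,175)]),np.hstack([c(s,160,195),c(s,240,163)])])
cv2.imwrite("pics/m.png",m[:,:,::-1])
E
```

```text
(no output)
```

View pics/m.png

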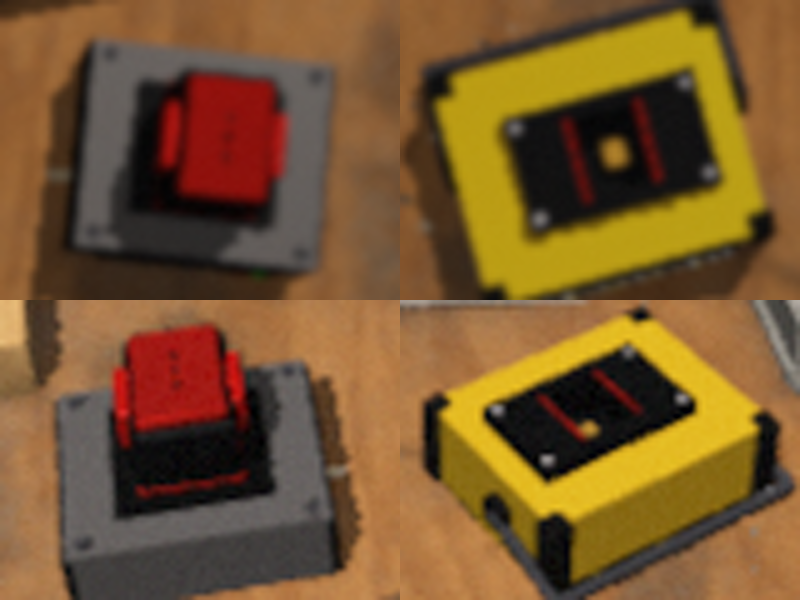

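The charger's four screws, the flange's four white screws and both red lines are clear in the two views, so I'll triangulate them.

```bash
cat > tri.py <<'E'
from h import *
def tri(a,u,b,v):
    A=np.zeros((3,3));B=np.zeros(3)
    for s,p in((a,u),(b,v)):
        c,d=ray(s,p); d/=np.linalg.norm(d); M=np.eye(3)-np.outer(d,d); A+=M;B+=M@c
    x=np.linalg.solve(A,B); return x, np.abs(np.r_[proj(a,x)[0]-u,proj(b,x)[0]-v]).max()
E
python3 - <<'E'
from tri import *
t=load("top0.png");s=load("side0.png")
P=lambda x,y,ox,oy:np.array([(x+.5)/5-.5+ox,(y+.5)/5-.5+oy])
T=lambda x,y:P(x,y,285,150) if x<400 else P(x-400,y,193,175)
S=lambda x,y:P(x,y-300,160,195) if x<400 else P(x-400,y-300,240,163)
def grp(n,tt,ss):
    X=[]
    for a,b in zip(tt,ss):
        x,e=tri(t,T(*a),s,S(*b)); X.append(x); print(n,x.round(4),round(e,2))
    X=np.array(X); print("  mean",X.mean(0).round(4)); return X
def yaw(X): # order: a->b along -y side
    d1=X[1]-X[0]; d2=X[2]-X[3]; d=d1+d2; return np.degrees(np.arctan2(d[1],d[0])),np.linalg.norm(d1),np.linalg.norm(X[3]-X[0])
# order in top picture: TL,TR,BR,BL ; side view is mirrored: TL(top)= right near etc.
C=grp("chg",[(110,52),(316,76),(302,253),(95,232)],[(312,506),(85,545),(77,403),(291,370)]);print(yaw(C))
L=grp("flg",[(516,128),(684,82),(710,172),(541,218)],[(682,399),(547,461),(497,411),(628,352)]);print(yaw(L))
R=grp("red",[(567,120),(636,98),(660,182),(589,202)],[(641,411),(583,437),(542,398),(597,372)]);print(yaw(R))
K=grp("cap",[(190,72),(278,80),(268,205),(178,198)],[(228,420),(136,430),(127,337),(214,325)]);print(yaw(K))
H=grp("hous",[(435,72),(710,3),(768,228),(500,296)],[(768,437),(548,528),(432,408),(640,318)]);print(yaw(H))
E
```

```text
chg [ 0.5918 -0.3876  0.0422] 0.0
chg [ 0.5809 -0.4865  0.0405] 0.28
chg [ 0.4955 -0.4775  0.0411] 0.26
chg [ 0.5055 -0.3781  0.0413] 0.57
  mean [ 0.5434 -0.4324  0.0413]
(np.float64(-96.03341726584421), np.float64(0.09951704612113604), np.float64(0.08678470201946717))
flg [ 0.4936 -0.1723  0.0579] 0.19
flg [ 0.5151 -0.2511  0.0576] 0.04
flg [ 0.4732 -0.263   0.0578] 0.1
flg [ 0.4516 -0.1847  0.0587] 0.11
  mean [ 0.4834 -0.2178  0.058 ]
(np.float64(-74.64794092125307), np.float64(0.08168719858053274), np.float64(0.04378118330932287))
red [ 0.4973 -0.1961  0.0595] 0.24
red [ 0.5072 -0.2293  0.0602] 0.21
red [ 0.4689 -0.2388  0.0562] 0.51
red [ 0.4595 -0.2059  0.057 ] 0.53
  mean [ 0.4832 -0.2175  0.0582]
(np.float64(-73.73321592020193), np.float64(0.034616840020654266), np.float64(0.03908475738462017))
cap [ 0.5737 -0.417   0.0888] 0.16
cap [ 0.5697 -0.4558  0.0916] 0.42
cap [ 0.5128 -0.4501  0.0919] 0.35
cap [ 0.5159 -0.4107  0.0902] 0.04
  mean [ 0.543  -0.4334  0.0906]
(np.float64(-95.14670214929775), np.float64(0.039157413209338916), np.float64(0.05810407466814011))
hous [ 0.5206 -0.1338  0.0448] 0.65
hous [ 0.5531 -0.2635  0.0521] 0.2
hous [ 0.4478 -0.2899  0.0459] 0.26
hous [ 0.4157 -0.1641  0.0487] 0.45
  mean [ 0.4843 -0.2128  0.0479]
(np.float64(-75.80659315868765), np.float64(0.133902946195272), np.float64(0.10923908764435511))
```

Errors are small: pack at (0.543,-0.433) with yaw -5.8°, flange at (0.4833,-0.2177) with yaw about 15.2°. I'll turn the tool first, then move above the pack.

{"fn": "drive_tool", "kwargs": {"slide": [[0,0,0],[0,0,0],[0,0,0],[3.03,-2.93,0],[3.03,-2.93,0],[3.03,-2.93,0],[3.03,-2.93,0],[3.03,-2.93,0],[3.03,-2.93,0],[3.03,-2.93,0],[3.03,-2.93,0],[0,0,2],[0,0,2],[0,0,2],[0,0,0],[0,0,0]], "twist": [[0,0,9.73],[0,0,9.73],[0,0,9.73],[0,0,0],[0,0,0],[0,0,0],[0,0,0],[0,0,0],[0,0,0],[0,0,0],[0,0,0],[0,0,0],[0,0,0],[0,0,0],[0,0,0],[0,0,0]], "fingers": [9.1,9.1,9.1,9.1,9.1,9.1,9.1,9.1,9.1,9.1,9.1,9.1,9.1,9.1,9.1,9.1]}}

```text
time: 2.1
tcp_pos: [0.5428, -0.434, 0.1682]
ee_rot: [3.137, -0.159, 0.0]
ft_force: [-0.1, -0.0, 0.0]
opening: 0.997
grasp_force: 0.0
```

```bash
cat > st.py <<'E'
from h import *
s=robot.read_state(); R=cv2.Rodrigues(s["ee_rot"])[0]
print("t",round(s["time"],2),"tcp",s["tcp_pos"].round(4),"yaw",np.degrees(np.arctan2(R[1,0],R[0,0])).round(2),"tilt",R[:2,2].round(4),"Ftool",(R.T@s["ft_force"]).round(2),"Mtool",(R.T@s["torque"]).round(2),"open",round(s["opening"]*91.2,2),"grip",s["grasp_force"])
for n,tgt in(("pack",[.543,-.433,.071]),("sock",[.4833,-.2177,.15])): print(n,"tool cm",(R.T@(np.array(tgt)-s["tcp_pos"])*100).round(2))
E
python3 st.py; python3 - <<'E'
from h import *
shot("side","side1.png",(130,100,290,290),3)
E
```

```text
t 2.1 tcp [ 0.5428 -0.434   0.1682] yaw -5.81 tilt [ 0.0002 -0.0001] Ftool [-0.13  0.03 -0.01] Mtool [ 0.04  0.01 -0.02] open 90.91 grip 0.0
pack tool cm [ 0.01 -0.11  9.72]
sock tool cm [ -8.11 -20.92   1.81]
```

View pics/side1.png

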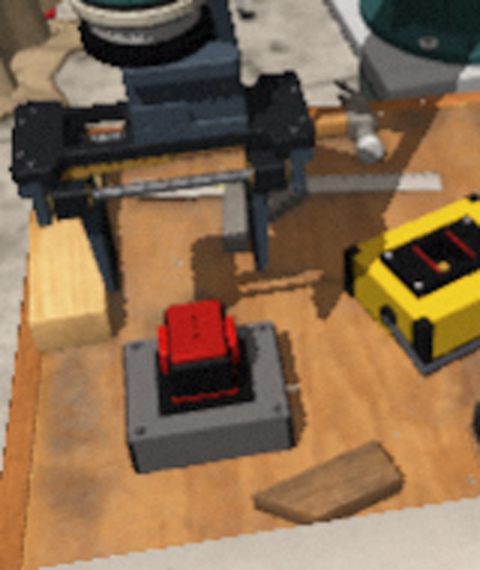

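The gripper is above the pack and turned to match it. Now I'll lower it around the buttons.

{"fn": "drive_tool", "kwargs": {"slide": [[0,-0.1,2],[0,0,2],[0,0,2],[0,0,1.5],[0,0,1.2],[0,0,0.9],[0,0,0],[0,0,0]], "twist": [[0,0,0],[0,0,0],[0,0,0],[0,0,0],[0,0,0],[0,0,0],[0,0,0],[0,0,0]], "fingers": [9.1,9.1,9.1,9.1,8.5,7.5,6.6,6.6]}}

```text
time: 3.15
tcp_pos: [0.5434, -0.4328, 0.0725]
ee_rot: [3.137, -0.158, 0.001]
ft_force: [0.9, 0.2, 0.3]
opening: 0.724
grasp_force: 0.0
```

```bash
python3 st.py; python3 - <<'E'
from h import *
shot("side","side2.png",(150,160,250,260),6)
E
```

```text
t 3.15 tcp [ 0.5434 -0.4328  0.0725] yaw -5.77 tilt [ 0.0006 -0.0005] Ftool [ 0.88 -0.3  -0.25] Mtool [ 0.05 -0.05  0.06] open 66.04 grip 0.0
pack tool cm [-0.03  0.03  0.15]
sock tool cm [ -8.13 -20.79  -7.77]
```

View pics/side2.png

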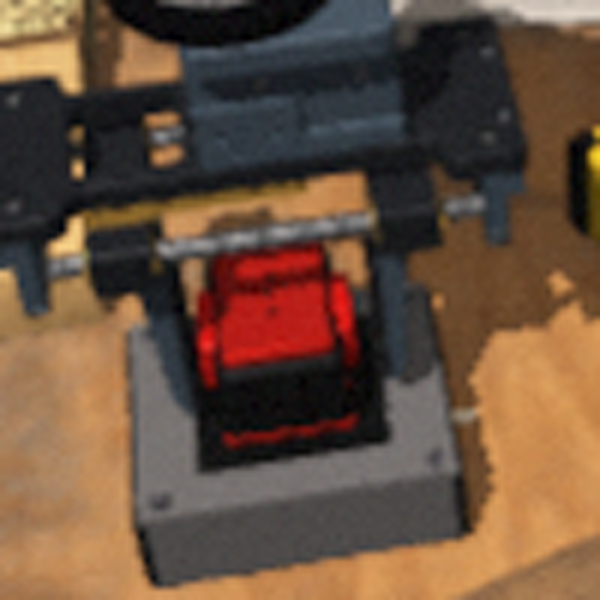

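The fingers straddle the pack, but the left gap (-y side) looks smaller than the right. I'll close in steps and feel for an offset.

{"fn": "drive_tool", "kwargs": {"slide": [[0,0,0.1],[0,0,0],[0,0,0],[0,0,0]], "twist": [[0,0,0],[0,0,0],[0,0,0],[0,0,0]], "fingers": [6.3,6.1,5.9,5.9]}}

```text
time: 3.7
tcp_pos: [0.5433, -0.4328, 0.0712]
ee_rot: [3.137, -0.158, 0.001]
ft_force: [-1.0, -2.7, 2.5]
opening: 0.65
grasp_force: 1.3
```

```bash
python3 st.py
```

```text
t 3.7 tcp [ 0.5433 -0.4328  0.0712] yaw -5.77 tilt [ 0.0005 -0.0006] Ftool [-0.71  2.81 -2.5 ] Mtool [-0.45 -0.06 -0.01] open 59.28 grip 1.3174855336546898
pack tool cm [-0.03  0.02  0.02]
sock tool cm [ -8.13 -20.79  -7.89]
```

One pad touched at 59 mm with +2.8 N along tool y, so the gripper is about 2 mm off. I'll shift it +y and close a little more.

{"fn": "drive_tool", "kwargs": {"slide": [[0,0.1,0],[0,0.1,0],[0,0,0],[0,0,0],[0,0,0]], "twist": [[0,0,0],[0,0,0],[0,0,0],[0,0,0],[0,0,0]], "fingers": [5.9,5.9,5.7,5.6,5.5]}}

```text
time: 4.32
tcp_pos: [0.5428, -0.4345, 0.0709]
ee_rot: [3.138, -0.158, -0.0]
ft_force: [-0.6, -1.9, -0.1]
opening: 0.607
grasp_force: 6.2
```

```bash
python3 st.py
```

```text
t 4.33 tcp [ 0.5428 -0.4345  0.0709] yaw -5.77 tilt [-0.0001 -0.    ] Ftool [-0.4   1.99  0.12] Mtool [-0.33 -0.13  0.01] open 55.35 grip 6.167494207620621
pack tool cm [ 0.   -0.15 -0.01]
sock tool cm [ -8.1  -20.97  -7.91]
```

{"fn": "drive_tool", "kwargs": {"slide": [[0,0.05,0],[0,0,0],[0,0,0],[0,0,0],[0,0,0],[0,0,0]], "twist": [[0,0,0],[0,0,0],[0,0,0],[0,0,0],[0,0,0],[0,0,0]], "fingers": [5.3,5.0,4.5,4.0,4.0,4.0]}}

```text
time: 5.08
tcp_pos: [0.5428, -0.4349, 0.0709]
ee_rot: [-3.137, 0.158, 0.0]
ft_force: [-1.4, 2.7, 4.5]
opening: 0.514
grasp_force: 30.0
```

```bash
python3 st.py
```

```text
t 5.08 tcp [ 0.5428 -0.4349  0.0709] yaw -5.77 tilt [-0.0001  0.0002] Ftool [-1.66 -2.53 -4.54] Mtool [ 0.59 -0.27  0.02] open 46.92 grip 30.000557899475098
pack tool cm [-0.   -0.19 -0.01]
sock tool cm [ -8.11 -21.01  -7.9 ]
```

Both buttons are fully in: 47 mm opening, 30 N grip and little side load. Drawing it up.

{"fn": "drive_tool", "kwargs": {"slide": [[0,0,-0.3],[0,0,-0.4],[0,0,-0.5],[0,0,-0.8],[0,0,-1],[0,0,-1.5],[0,0,-1.5],[0,0,-2],[0,0,0],[0,0,0],[0,0,0]], "twist": [[0,0,0],[0,0,0],[0,0,0],[0,0,0],[0,0,0],[0,0,0],[0,0,0],[0,0,0],[0,0,0],[0,0,0],[0,0,0]], "fingers": [4,4,4,4,4,4,4,4,4,4,4]}}

```text
time: 6.45
tcp_pos: [0.5425, -0.4346, 0.1501]
ee_rot: [-3.137, 0.158, 0.002]
ft_force: [-0.4, -0.3, -2.7]
opening: 0.516
grasp_force: 30.0
```

```bash
python3 st.py; python3 - <<'E'
from h import *
a=shot("side","side3.png",(150,110,310,250),2);b=shot("top","top3.png",(190,130,350,270),2)
cv2.imwrite("pics/m3.png",np.hstack([cv2.resize(x,(400,350),interpolation=cv2.INTER_CUBIC) for x in(a["color"][110:250,150:310],b["color"][130:270,230:390])])[:,:,::-1])
E
```

```text
t 6.45 tcp [ 0.5425 -0.4346  0.1501] yaw -5.77 tilt [-0.0009  0.0008] Ftool [-0.41  0.3   2.74] Mtool [ 0.01 -0.01  0.01] open 47.03 grip 29.999552071094513
pack tool cm [ 0.05 -0.16  7.91]
sock tool cm [ -8.07 -20.99   0.04]
```

View pics/m3.png

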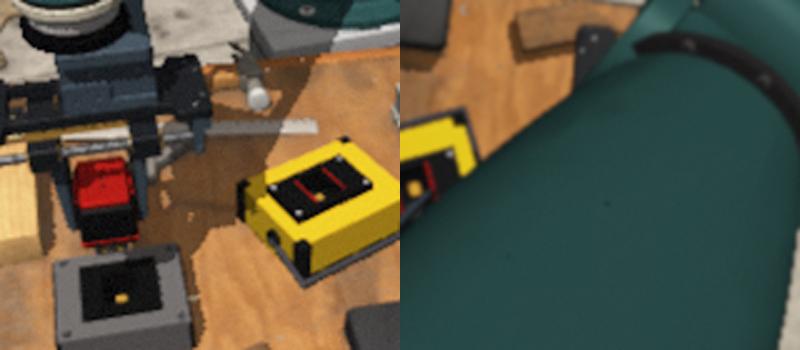

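The pack is off the charger (2.7 N, about 0.28 kg), hanging level with both buttons in. The side view also shows the empty charger well. Next I'll turn it and carry it over to the light at the same height.

{"fn": "drive_tool", "kwargs": {"slide": [[0,0,0],[0,0,0],[-0.015,-2,0],[-0.015,-3,0],[-0.015,-3,0],[-0.015,-3,0],[-0.015,-3,0],[-0.015,-3,0],[-0.015,-3,0],[-0.015,-2.3,0],[0,0,0],[0,0,0],[0,0,0]], "twist": [[0,0,-10.49],[0,0,-10.49],[0,0,0],[0,0,0],[0,0,0],[0,0,0],[0,0,0],[0,0,0],[0,0,0],[0,0,0],[0,0,0],[0,0,0],[0,0,0]], "fingers": [4,4,4,4,4,4,4,4,4,4,4,4,4]}}

```text
time: 8.18
tcp_pos: [0.4834, -0.2206, 0.151]
ee_rot: [3.114, 0.414, 0.0]
ft_force: [0.3, 0.8, -3.1]
opening: 0.51
grasp_force: 30.0
```

```bash
sed -i 's/\[.4833,-.2177,.15\]/[.4829,-.2197,.1125]/' st.py; python3 st.py; python3 - <<'E'
from h import *
shot("side","side4.png",(220,110,340,230),5)
E
```

```text
t 8.18 tcp [ 0.4834 -0.2206  0.151 ] yaw 15.16 tilt [ 0.0003 -0.0002] Ftool [ 0.51 -0.68  3.09] Mtool [-0.02  0.   -0.04] open 46.55 grip 29.999541342258453
pack tool cm [ 0.2  22.06  8.  ]
sock tool cm [-0.03 -0.1   3.85]
```

View pics/side4.png

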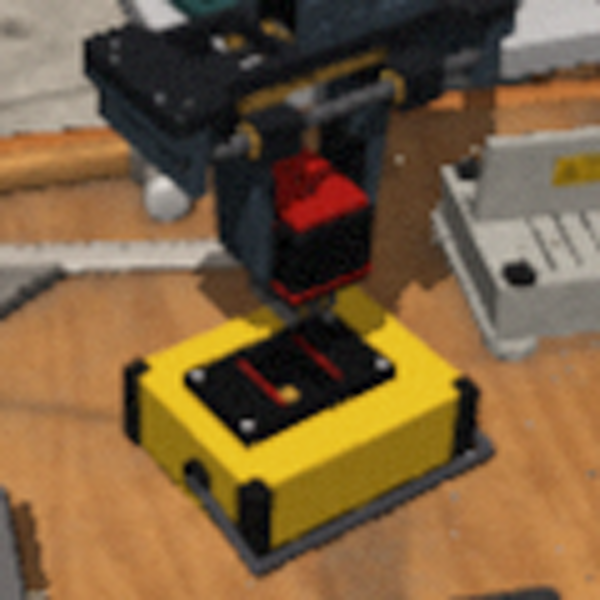

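The pack hangs upright over the socket. I'll lower it to just above the flange, then feel for the mouth.

{"fn": "drive_tool", "kwargs": {"slide": [[-0.03,-0.1,1],[0,0,1],[0,0,0.9],[0,0,0.6],[0,0,0.3],[0,0,0],[0,0,0]], "twist": [[0,0,0],[0,0,0],[0,0,0],[0,0,0],[0,0,0],[0,0,0],[0,0,0]], "fingers": [4,4,4,4,4,4,4]}}

```text
time: 9.1
tcp_pos: [0.4828, -0.2193, 0.1132]
ee_rot: [3.114, 0.416, 0.001]
ft_force: [0.5, 0.7, -3.2]
opening: 0.513
grasp_force: 30.0
```

```bash
python3 st.py
```

```text
t 9.1 tcp [ 0.4828 -0.2193  0.1132] yaw 15.22 tilt [ 0.0004 -0.0002] Ftool [ 0.62 -0.52  3.22] Mtool [-0.   -0.01  0.01] open 46.83 grip 29.999828338623047
pack tool cm [ 0.2  22.2   4.23]
sock tool cm [-0.    0.04  0.07]
```

{"fn": "drive_tool", "kwargs": {"slide": [[0,0,0.1],[0,0,0.1],[0,0,0.1],[0,0,0.1],[0,0,0.1],[0,0,0]], "twist": [[0,0,0],[0,0,0],[0,0,0],[0,0,0],[0,0,0],[0,0,0]], "fingers": [4,4,4,4,4,4]}}

```text
time: 9.85
tcp_pos: [0.4825, -0.2192, 0.1078]
ee_rot: [-3.114, -0.416, 0.0]
ft_force: [0.2, -0.6, -3.1]
opening: 0.515
grasp_force: 30.0
```

```bash
python3 st.py
```

```text
t 9.85 tcp [ 0.4825 -0.2192  0.1078] yaw 15.21 tilt [-0.0002  0.0001] Ftool [0.07 0.68 3.1 ] Mtool [ 0.04 -0.02  0.03] open 46.93 grip 29.99951720237732
pack tool cm [ 0.22 22.22  3.68]
sock tool cm [ 0.02  0.06 -0.47]
```

Nothing touched yet, so I'll keep going in 1 mm steps.

{"fn": "drive_tool", "kwargs": {"slide": [[0,0,0.1],[0,0,0.1],[0,0,0.1],[0,0,0]], "twist": [[0,0,0],[0,0,0],[0,0,0],[0,0,0]], "fingers": [4,4,4,4]}}

```text
time: 10.35
tcp_pos: [0.4826, -0.2192, 0.1048]
ee_rot: [-3.114, -0.416, 0.0]
ft_force: [0.9, -0.7, -3.4]
opening: 0.513
grasp_force: 30.0
```

```bash
python3 st.py
```

```text
t 10.35 tcp [ 0.4826 -0.2192  0.1048] yaw 15.21 tilt [-0.0001  0.0001] Ftool [0.7  0.92 3.39] Mtool [ 0.08 -0.04 -0.02] open 46.77 grip 29.999619126319885
pack tool cm [ 0.22 22.22  3.38]
sock tool cm [ 0.02  0.06 -0.77]
```

{"fn": "drive_tool", "kwargs": {"slide": [[0,0,0.1],[0,0,0.1],[0,0,0.1],[0,0,0]], "twist": [[0,0,0],[0,0,0],[0,0,0],[0,0,0]], "fingers": [4,4,4,4]}}

```text
time: 10.85
tcp_pos: [0.4826, -0.2192, 0.1018]
ee_rot: [-3.114, -0.416, 0.0]
ft_force: [-0.2, 0.2, -3.8]
opening: 0.511
grasp_force: 30.0
```

```bash
python3 st.py
```

```text
t 10.85 tcp [ 0.4826 -0.2192  0.1018] yaw 15.21 tilt [-0.0001  0.0001] Ftool [-0.18 -0.26  3.83] Mtool [-0.02 -0.03  0.03] open 46.62 grip 29.999203383922577
pack tool cm [ 0.22 22.22  3.08]
sock tool cm [ 0.02  0.06 -1.07]
```

The stem end is now below any possible flange top with no contact force, so it has entered the mouth. I'll go down further, then step gently to home.

{"fn": "drive_tool", "kwargs": {"slide": [[0,0,0.2],[0,0,0.2],[0,0,0.2],[0,0,0.2],[0,0,0.1],[0,0,0.1],[0,0,0]], "twist": [[0,0,0],[0,0,0],[0,0,0],[0,0,0],[0,0,0],[0,0,0],[0,0,0]], "fingers": [4,4,4,4,4,4,4]}}

```text
time: 11.72
tcp_pos: [0.4826, -0.2192, 0.0919]
ee_rot: [-3.114, -0.416, 0.0]
ft_force: [-0.2, -0.2, -2.5]
opening: 0.515
grasp_force: 30.0
```

```bash
python3 st.py
```

```text
t 11.72 tcp [ 0.4826 -0.2192  0.0919] yaw 15.21 tilt [-0.0001  0.    ] Ftool [-0.23  0.13  2.47] Mtool [-0.02 -0.    0.02] open 46.93 grip 29.999482333660126
pack tool cm [ 0.22 22.21  2.09]
sock tool cm [ 0.02  0.05 -2.06]
```

{"fn": "drive_tool", "kwargs": {"slide": [[0,0,0.1],[0,0,0.1],[0,0,0.1],[0,0,0]], "twist": [[0,0,0],[0,0,0],[0,0,0],[0,0,0]], "fingers": [4,4,4,4]}}

```text
time: 12.22
tcp_pos: [0.4826, -0.2192, 0.0889]
ee_rot: [-3.114, -0.416, 0.0]
ft_force: [-0.0, -0.2, -3.0]
opening: 0.511
grasp_force: 30.0
```

```bash
python3 st.py
```

```text
t 12.22 tcp [ 0.4826 -0.2192  0.0889] yaw 15.21 tilt [-0.0001  0.0001] Ftool [-0.08  0.2   3.02] Mtool [-0.03 -0.03  0.02] open 46.58 grip 29.99970942735672
pack tool cm [ 0.22 22.22  1.78]
sock tool cm [ 0.02  0.06 -2.36]
```

{"fn": "drive_tool", "kwargs": {"slide": [[0,0,0.1],[0,0,0.1],[0,0,0.1],[0,0,0]], "twist": [[0,0,0],[0,0,0],[0,0,0],[0,0,0]], "fingers": [4,4,4,4]}}

```text
time: 12.72
tcp_pos: [0.4827, -0.2193, 0.086]
ee_rot: [3.114, 0.416, 0.0]
ft_force: [-0.8, 1.3, 2.3]
opening: 0.516
grasp_force: 30.0
```

```bash
python3 st.py
```

```text
t 12.72 tcp [ 0.4827 -0.2193  0.086 ] yaw 15.21 tilt [ 0.0002 -0.0001] Ftool [-0.46 -1.42 -2.26] Mtool [ 0.21 -0.22 -0.04] open 47.07 grip 30.000435411930084
pack tool cm [ 0.21 22.21  1.5 ]
sock tool cm [ 0.01  0.05 -2.65]
```

The spring contact now pushes about 5 N, so home is roughly 5 mm further down.

{"fn": "drive_tool", "kwargs": {"slide": [[0,0,0.1],[0,0,0.1],[0,0,0.1],[0,0,0]], "twist": [[0,0,0],[0,0,0],[0,0,0],[0,0,0]], "fingers": [4,4,4,4]}}

```text
time: 13.22
tcp_pos: [0.4827, -0.2193, 0.083]
ee_rot: [3.114, 0.416, 0.0]
ft_force: [-0.7, 0.5, 5.3]
opening: 0.512
grasp_force: 30.0
```

```bash
python3 st.py
```

```text
t 13.22 tcp [ 0.4827 -0.2193  0.083 ] yaw 15.21 tilt [ 0.0001 -0.0001] Ftool [-0.59 -0.64 -5.27] Mtool [ 0.21 -0.16 -0.  ] open 46.73 grip 30.0007563829422
pack tool cm [ 0.21 22.21  1.2 ]
sock tool cm [ 0.01  0.05 -2.95]
```

{"fn": "drive_tool", "kwargs": {"slide": [[0,0,0.05],[0,0,0.05],[0,0,0]], "twist": [[0,0,0],[0,0,0],[0,0,0]], "fingers": [4,4,4]}}

```text
time: 13.6
tcp_pos: [0.4828, -0.2193, 0.0824]
ee_rot: [3.114, 0.416, 0.0]
ft_force: [-4.0, 2.1, 13.4]
opening: 0.517
grasp_force: 30.0
```

```bash
python3 st.py
```

```text
t 13.6 tcp [ 0.4828 -0.2193  0.0824] yaw 15.21 tilt [ 0.0002 -0.0001] Ftool [ -3.26  -3.11 -13.37] Mtool [ 0.68 -0.55 -0.  ] open 47.19 grip 30.002211034297943
pack tool cm [ 0.2  22.2   1.14]
sock tool cm [-0.    0.04 -3.01]
```

The head is on the flange: spring plus about 7 N. I'll press very slightly more, then open slowly so the catches pop out while the pack is held down.

{"fn": "drive_tool", "kwargs": {"slide": [[0,0,0.05],[0,0,0],[0,0,0],[0,0,0],[0,0,0],[0,0,0],[0,0,0],[0,0,0],[0,0,0]], "twist": [[0,0,0],[0,0,0],[0,0,0],[0,0,0],[0,0,0],[0,0,0],[0,0,0],[0,0,0],[0,0,0]], "fingers": [4,4.8,4.9,5.0,5.1,5.2,5.3,5.4,5.5]}}

```text
time: 14.72
tcp_pos: [0.483, -0.2195, 0.0817]
ee_rot: [3.113, 0.416, 0.001]
ft_force: [-1.5, -1.3, 6.7]
opening: 0.604
grasp_force: 5.2
```

```bash
python3 st.py
```

```text
t 14.72 tcp [ 0.483  -0.2195  0.0817] yaw 15.22 tilt [ 0.0007 -0.0005] Ftool [-1.76  0.87 -6.67] Mtool [-0.08 -0.27 -0.01] open 55.12 grip 5.196029394865036
pack tool cm [ 0.19 22.18  1.09]
sock tool cm [-0.01  0.02 -3.08]
```

{"fn": "drive_tool", "kwargs": {"slide": [[0,0,0],[0,0,0],[0,0,0],[0,0,0],[0,0,-0.5],[0,0,-1.5],[0,0,-3],[0,0,-4],[0,0,-4],[0,0,-2],[0,0,0],[0,0,0],[0,0,0]], "twist": [[0,0,0],[0,0,0],[0,0,0],[0,0,0],[0,0,0],[0,0,0],[0,0,0],[0,0,0],[0,0,0],[0,0,0],[0,0,0],[0,0,0],[0,0,0]], "fingers": [6,7,8,8,8,8,8,8,8,8,8,8,8]}}

```text
time: 16.35
tcp_pos: [0.4821, -0.219, 0.2304]
ee_rot: [-3.113, -0.416, 0.002]
ft_force: [-0.4, -0.2, 0.2]
opening: 0.877
grasp_force: 0.0
```

```bash
python3 st.py; python3 - <<'E'
from h import *
shot("side","side5.png",(230,120,330,220),6)
E
```

```text
t 16.35 tcp [ 0.4821 -0.219   0.2304] yaw 15.21 tilt [-0.0015  0.0008] Ftool [-0.39  0.1  -0.19] Mtool [ 0.07 -0.02  0.04] open 80.0 grip 0.0
pack tool cm [ 0.28 22.27 15.92]
sock tool cm [ 0.07  0.1  11.79]
```

View pics/side5.png

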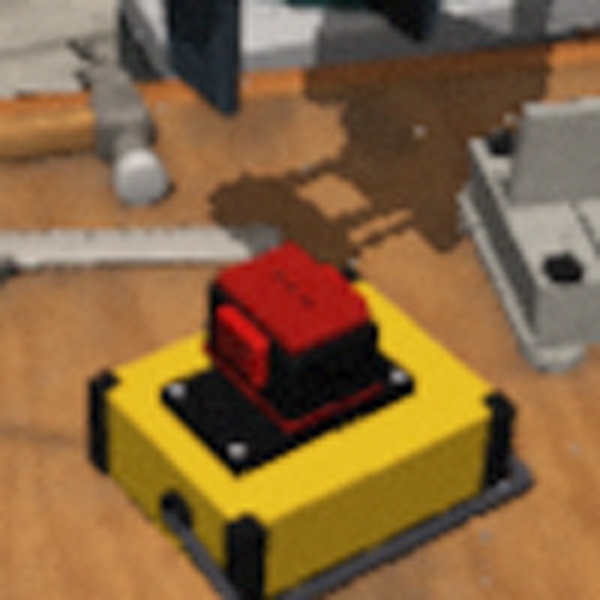

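The pack sits upright in the flange with its left button visibly out. A quick projection will tell seated from spring-lifted.

```bash
python3 - <<'E'
from h import *
s=load("side5.png"); a=np.radians(15.2); ex=np.array([np.cos(a),np.sin(a),0]); ey=np.array([-ex[1],ex[0],0])
c=np.array([.483,-.2177,0])
# -> crop px; corner nearest camera: +x,-y ; measured: head bottom corner(290,425), right bottom corner(378,385)
for z in(.055,.057,.062,.066):
    P=[c+sx*.031*ex+sy*.023*ey+[0,0,z+h] for sx,sy,h in((1,-1,0),(1,1,0),(1,-1,.048),(1,1,.048))]
    print(z,((proj(s,P)-[230,120])*6).round(0).tolist())
E
```

```text
0.055 [[282.0, 449.0], [373.0, 407.0], [287.0, 359.0], [381.0, 318.0]]
0.057 [[283.0, 446.0], [373.0, 404.0], [287.0, 355.0], [381.0, 314.0]]
0.062 [[283.0, 437.0], [374.0, 395.0], [287.0, 345.0], [382.0, 304.0]]
0.066 [[283.0, 429.0], [375.0, 387.0], [288.0, 338.0], [382.0, 296.0]]
```

```bash
python3 - <<'E'
from h import *
from scipy.optimize import brentq
for fn,c,yaw in(("side0.png",[.5432,-.4329],-5.7),("side5.png",[.483,-.2177],15.2)):
    s=load(fn); a=np.radians(yaw); ex=np.array([np.cos(a),np.sin(a),0]); ey=np.array([-ex[1],ex[0],0]); im=s["color"].astype(float)
    for o in(-.008,0,.008):
        b=np.r_[c,0]+.031*ex+o*ey
        zs=np.arange(.035,.125,.0005); uv=proj(s,b+np.outer(zs,[0,0,1])).astype(np.float32)
        v=np.array([cv2.remap(im,uv[:,:1],uv[:,1:],cv2.INTER_LINEAR)[:,0,k] for k in range(3)]); r=v[0]-v[1]
        lo=(zs<.085-(.02 if fn=="side0.png" else 0)); i=np.argmax(np.where(lo&(v[1]<80),r,-99))
        up=zs>zs[i]+.015; j=np.where(up&(r>60))[0][0]
        print(fn,o,"trim z",zs[i],"r",r[i].round(),"cap low edge z",zs[j])
E
```

```text
side0.png -0.008 trim z 0.05450000000000002 r 79.0 cap low edge z 0.09300000000000005
side0.png 0 trim z 0.05600000000000002 r 50.0 cap low edge z 0.09300000000000005
side0.png 0.008 trim z 0.05400000000000002 r 71.0 cap low edge z 0.09300000000000005
side5.png -0.008 trim z 0.06700000000000003 r 66.0 cap low edge z 0.10600000000000007
side5.png 0 trim z 0.06900000000000003 r 49.0 cap low edge z 0.10600000000000007
side5.png 0.008 trim z 0.06850000000000003 r 49.0 cap low edge z 0.10600000000000007
```

The pack's origin comes out at about 59–60 mm. That is the latched height, since a spring-lifted pack would stand at 65 mm or more. Handing in.

```bash
python3 -c "
from bench import robot
print(robot.sign_off())"
```

```text
the job is handed in; nothing more can be done
None
```

I handed the job in with the pack moved from the charger to the work light and the gripper clear above it. Its measured height, about 59–60 mm above the bench, matches fully home and latched, but I saw only one of the two buttons out and the hand-in gave no verdict.

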